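# Hang the graduated gauge plate on its sprung hook, scale outward

### The arm

A 6-joint arm with a two-finger parallel gripper is mounted at the origin on the work surface. World frame = base frame: x ahead of the robot, y to its left, z up, the work surface at z = 0. Lengths are in mm, angles in rad, forces in N, time in s.
With the tool pointing down it reaches from about 375 to 925 mm from the base axis. Payload 5.7 kg.
Tool frame: the origin (TCP) lies at the centre of the arm's flange, where the gripper is bolted on; the fingertips stand 173 mm ahead of it and the grasp point (between the pads) lies 155 mm ahead of it; z points along the fingers, y is the direction in which the jaws open and shut (so a half turn about z gives the same grasp; the last joint's range is limited). The gripper opens to 85 mm and grips with 20 to 120 N. Pads are 22 mm wide; open, the fingers measure 114 mm over their backs; the gripper's body (76 mm by 85 mm) begins 54 mm behind the grasp point. The pads swing forward as they close: fully open they stand 13 mm farther back than shut.
Start: joints at [1.074, 0.359, 1.51, -0, 1.272, -0.115], TCP at [223.554, 556.784, 404.667] pointing down, gripper open.
Joint ranges: [-2.97, 2.97], [-1.01, 2.36], [0.21, 2.38], [-0.96, 4.11], [0.2, 2.71], [-2.98, 2.98]. Speed limits (rad/s): [2.39, 2.39, 3.14, 3.14, 3.14, 3.14].

### API

Orientations are given as a rotation vector (axis times angle).
In Python, from bench import r, optics gives the robot as it stands. The module is installed in compiled form; this text tells all that it offers.
- The arm moves only by the tool move_arm, never from a script. Its argument "commands" is a list of rows, each a list of 4 numbers: the shift along the tool's x, y, z in cm, then the turn about the tool's z in rad. In form: [[dx, dy, dz, turn], ...]. A call has 1 to 8 rows; each row shifts and turns the commanded pose from where the row before left it, along the tool's axes as they then stand; what a row does not reach is not made up. A row lasts 1/8 s, in which the tool goes at most 62.5 mm and 10.7 degrees, less where a joint would pass 70% of its speed; a pose out of reach is approached as far as the arm can. A call with a gripper value outside its range is refused whole. "fingers" is the finger opening in cm, from 0 to 8.54, set as the call begins (left out, the last holds). The fingers move at their own pace and stop on an object; "squeeze" is the grip in N (left out, the last holds). Time passes only in rows, so rows that do not move let the fingers close. It gives the time, the measured TCP pose, the force and the opening at its end, in the units of the state.
- r.get_obs(): the state, without advancing time (a new reading comes with each control period).
- optics.camera(name): name is "side" or "top" or "wrist"; returns a dict with "image" (400x640x3 uint8, blue, green, red), "z_map" (400x640 float32, mm along the optical axis (not along the pixel's ray), 0 where there is no reading), "mtx" (3x3 intrinsics, pixels), "camera_from_world" (4x4, takes a point from world to camera coordinates); the wrist camera has in their place "hand_eye" (4x4, takes a point from camera to tool coordinates, whose origin is the TCP and whose axes are the flange's). Camera axes: x right, y down, z forward; pixel columns grow to the right and rows downward; lengths in mm; the calibration is good to about 2 mm. A picture is of the moment at which its call begins: read the wrist's pose just before it.
- r.hand_in(): hands the job in, once; it reports no verdict.
The state is a dict: "time": time; "joint_pos": joint angles; "qd": joint speeds; "joint_efforts": joint torques, N m; "tool_pos": TCP position; "orientation": TCP orientation; "contact_force": force on the tool from outside, world axes, zero at the start; "wrist_torque": the same for the moment, N m; "opening": finger opening in mm.
Only numpy, scipy, OpenCV 4.12 (cv2) and the standard library are available. Lean on these libraries where they do the work, as an engineer would, in place of code of your own. Each camera call takes 0.05 s, during which the arm holds its last target. There are 200 camera calls.

### The job

Take the graduated gauge plate out of the black slotted rack and hang it on the red-headed stud of the blue stand, with its white graduated face pointing outward, away from the stand's column. The stud's head must pass through the wide part of the keyhole; press the plate gently back against the sprung rubber pad and slide it down behind the head until it is fully home and hanging straight, then let go. Use a light hand (the stand must never feel as much as 20 N) and leave the tin, the socket and the orange chock where they are.

Things in the scene. Friction and masses are not known exactly. Their poses are not given: they have to be found in the camera images.
- gauge_mid (a point): Centre (half-way up) of the gauge, a rigid steel plate 168 mm tall (its z), 52 wide (its y), 10 thick (its x), 0.14 to 0.28 kg. +x face: marked, white with black and red graduations below, yellow band on top; -x face: plain dark. Plain side edges, can be pinched. Starts upright and loose in the rack's slot, its x and y along the rack's, so the marked face may look any way.
- gauge_hole (a point): Centre of the wide part of the gauge's keyhole, 22 mm above gauge_mid, same axes. The keyhole goes right through the plate on its mid-line: this opening is 30 mm wide and 32 tall; above it a 45-degree taper 9 mm high leads up into a slot 12 mm wide and 10 tall, closed at its top.
- gauge_slot (a point): Point in the gauge's slot, 53.5 mm above gauge_mid and 31.5 above gauge_hole, where the axis of the stud's neck lies when the plate is fully hung (neck against the slot's closed top). Same axes.
- stand: Fixed blue steel stand; origin on the table under the middle of its column, x axis = outward, the way the stud points, z up. Base 110 x 120 x 14 mm; column 30 (x) x 40 (y) mm, top at 215 mm. The column carries the stud and the sprung pad in front (+x).
- stud_axis (a point): Point inside the stand's column, 200 mm above the stand's origin, on the axis of the stud, which runs level along +x from here (same axes as the stand). Stud: neck 7 mm in diameter, red round head 20 mm in diameter, 8 mm thick, tip coned. How far out the head is differs every time and is not measured: its tip is 75 to 120 mm from this point.
- stud_far (a point): Point on the stud's axis, fixed to the stand, 105 mm out from stud_axis: the farthest place of the resting pad's outer face. That face (black rubber, flat, 36 mm wide, 56 tall, centred on the stud) lies 0 to 45 mm behind (-x of) this point, differently every time and not measured, so it must be felt for; the back of the stud's head is always 7 mm in front of the resting pad.
- stud_root (a point): Point on the stud's axis 60 mm out from stud_axis, the nearest place of the resting pad's face. The pad is sprung: it yields from 3 N plus 0.5 N per mm and is hard against its stop after 7 mm. The 10 mm plate needs it pushed back over 3 mm to pass behind the head. Pad and plate rub (friction about 1), so push the plate down; let go, and the spring clamps it to the head.
- rack: Fixed black plastic block, 60 (x) x 90 (y) x 40 mm tall, origin at the centre of its underside. A slot 14 mm (x) by 58 mm (y), 30 mm deep from the top, holds the gauge upright; floor of the slot 10 mm above the table.
- tin: Loose round tin with a yellow label, 60 mm in diameter, 70 mm tall; origin at the centre of its underside. Bystander.
- socket: Loose steel wheel-nut socket, a tube 32 mm in diameter, 50 mm tall; origin at the centre of its underside. Bystander.
- chock: Loose orange plastic stepped chock 50 x 50 x 51 mm; origin at the centre of its underside. Bystander.
Not all that is in view belongs to the job. There is more than one size of the stand; the job needs the larger. Of the things that look like the rack, the larger one is meant.

How it is judged (in metres and radians):
On the way:
1. the gauge is lifted clear of the rack (height (world z) of gauge_mid above 0.13 m and contact force between gauge and rack below 0.1 N), for 0.2 s.
At the end, for the whole second after the job is handed in: The gauge hangs on the stud's neck behind the head, fully down (gauge_slot within 4 mm of the stud's axis in height and 5 mm sideways), its white graduated face away from the column, square to the stud within 0.15 rad and upright within 0.12 rad, released and at rest (horizontal distance between gauge_slot and stand below 0.13 m and y of gauge_slot in the frame of stand between -0.005 and 0.005 m and z of gauge_slot in the frame of stand between 0.196 and 0.204 m and x of stand in the frame of gauge_mid below -0.03 m and angle between the x axis of gauge_mid and the x axis of stand, either way round below 0.15 rad and angle between gauge_mid's own z axis and vertical below 0.12 rad and linear speed of gauge below 0.02 m/s and angular speed of gauge below 0.1 rad/s and contact force between gauge and the fingers below 0.05 N); the robot touches nothing.
It fails at once if the gauge presses or knocks the stand with more than 20 N (contact force between gauge and stand above 20 N).
It fails at once if the gripper or arm pushes the stand with more than 20 N (contact force between any of the fingers, the arm and stand above 20 N).
It fails at once if a bystander is shifted by more than 30 mm (distance of any of tin, socket, chock from where it was at the start of the episode above 0.03 m).
It also fails if it takes over 53 s, if anything falls off the work surface, if the arm or the gripper's body presses on something with over 40 N, if the wrist force passes 120 N, or if a joint passes its speed limit or range.

## Working session

There is one attempt and no reset: what is moved stays moved. The work goes in short steps, Python scripts to look and compute and a tool call to move; the robot and the scene stay as the last step left them, time stands still between calls to the robot, and variables do not carry over. Pictures are saved under pics/ and viewed, about 8 in all and at most 12, crops included, and the job is handed in when it is done.

Besides the shell and the picture viewer there is one more tool, called after "Emit:" as a command line: name --pt "numbers of a row" for each row, then --argument value for the rest. move_arm: Moves the arm, as the interface text tells. Its arguments: {"type":"object","properties":{"commands":{"type":"array","items":{"type":"array","items":{"type":"number"}}},"fingers":{"type":"number"},"squeeze":{"type":"number"}},"required":["commands"]}

```bash
mkdir -p pics
cat > h.py <<'E'
import numpy as np, cv2
from scipy.spatial.transform import Rotation as R
from bench import r, optics
def T():
    o=r.get_obs(); M=np.eye(4); M[:3,:3]=R.from_rotvec(o["orientation"]).as_matrix(); M[:3,3]=o["tool_pos"]; return M
def cam(n):
    M=T(); c=optics.camera(n)
    c["wfc"]=M@c["hand_eye"] if n=="wrist" else np.linalg.inv(c["camera_from_world"])
    np.savez(f"{n}.npz",**c); return c
def cloud(c):
    z=c["z_map"].astype(float); v,u=np.mgrid[:z.shape[0],:z.shape[1]]; K=c["mtx"]
    p=np.stack([(u-K[0,2])/K[0,0]*z,(v-K[1,2])/K[1,1]*z,z,np.ones_like(z)],-1)
    w=(p@c["wfc"].T)[...,:3]; w[z==0]=np.nan; return w
def proj(c,p):
    q=np.linalg.inv(c["wfc"])@np.r_[p,1]; q=c["mtx"]@q[:3]; return q[:2]/q[2]
E
python3 - <<'E'
from h import *
o=r.get_obs(); print(o)
a=cam("top");b=cam("side")
cv2.imwrite("pics/1.png",a["image"]);cv2.imwrite("pics/2.png",b["image"])
E
```

```text
{'time': 0.0, 'joint_pos': array([ 1.07387845e+00,  3.59509637e-01,  1.51145018e+00,  1.43701168e-05,
        1.27249949e+00, -1.15080663e-01]), 'qd': array([-1.15494930e-03, -2.58552763e-03,  2.82428444e-04,  6.63109357e-04,
       -2.59509682e-05, -1.26338051e-03]), 'joint_efforts': array([ 1.17180302e-04, -5.27633214e+01, -2.78628695e+01, -3.29561208e-04,
        1.33950007e-02, -5.08520500e-06]), 'tool_pos': array([223.39290371, 556.46602661, 403.84377635]), 'orientation': array([-5.96048522e-01, -3.08394353e+00,  2.78890586e-03]), 'contact_force': array([0.55443584, 0.25165324, 0.16132153]), 'wrist_torque': array([-0.04603277,  0.01707039, -0.01594148]), 'opening': 85.70245367980121}
```

View pics/1.png

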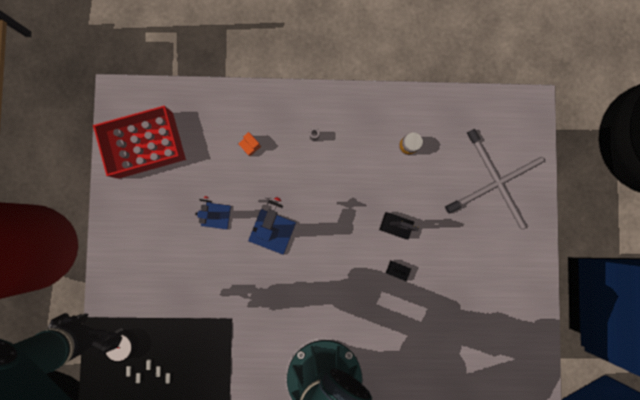

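View pics/2.png

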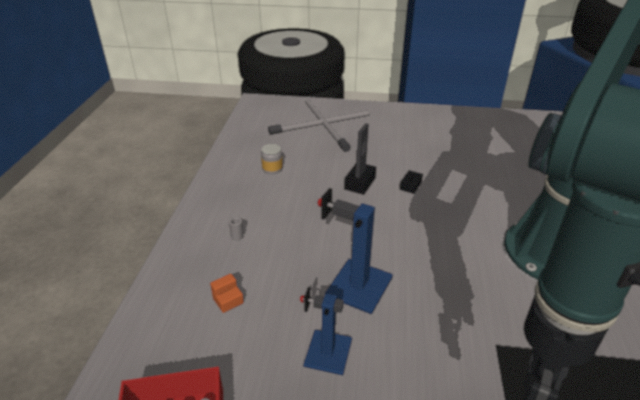

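Top view: stands at (272,230), the larger, and (215,213), smaller. Racks at (397,225), larger and holding the plate, and (400,270), smaller and empty. The side view agrees: large stand at (362,240), plate at (363,150). I choose the larger of each and check with depth and close crops.

Run:
```python
from h import *
ims=[]
for n,boxes in (("top",[(230,180,330,260),(370,200,430,250)]),("side",[(300,170,400,320),(330,110,400,200)])):
    c=dict(np.load(n+".npz")); w=cloud(c)
    for (a,b,d,e) in boxes:
        W=w[b:e,a:d].reshape(-1,3); W=W[~np.isnan(W[:,0])]
        for lo,hi in ((5,25),(30,48),(60,140),(140,185),(185,235)):
            s=W[(W[:,2]>lo)&(W[:,2]<hi)]
            if len(s)>8:
                xy=s[:,:2].astype(np.float32); rc=cv2.minAreaRect(xy)
                print(n,(a,b),lo,hi,len(s),np.round(s.mean(0)),np.round(rc[0]),np.round(rc[1]),round(rc[2],1))
        ims.append(cv2.resize(c["image"][b:e,a:d],(390,290),interpolation=cv2.INTER_CUBIC))
    # red head
    g=c["image"].astype(int); m=(g[...,2]>110)&(g[...,1]<70)&(g[...,0]<70)
    nl,l,st,ce=cv2.connectedComponentsWithStats(m.astype(np.uint8))
    for i in range(1,nl):
        if 2<st[i,4]<200: print("red",n,ce[i].round(1),st[i,4],np.round(np.nanmedian(w[l==i],0)))
    print(n,"cam at",c["wfc"][:3,3].round())
cv2.imwrite("pics/3.png",np.vstack([np.hstack(ims[:2]),np.hstack(ims[2:])]))
```

```text
top (230, 180) 5 25 1022 [452. 158.  13.] [490. 150.] [311. 243.] 88.7
top (230, 180) 60 140 28 [449. 152. 102.] [449. 152.] [32. 12.] 8.5
top (230, 180) 140 185 18 [451. 149. 161.] [479. 144.] [10. 98.] 71.5
top (230, 180) 185 235 484 [480. 159. 213.] [493. 159.] [ 51. 115.] 68.4
top (370, 200) 5 25 90 [ 473. -218.   10.] [ 482. -234.] [153. 188.] 1.0
top (370, 200) 30 48 437 [ 476. -216.   40.] [ 476. -221.] [90. 60.] 71.8
top (370, 200) 60 140 52 [ 475. -214.   96.] [ 473. -218.] [50.  8.] 64.6
top (370, 200) 140 185 100 [ 476. -218.  173.] [ 476. -221.] [52. 10.] 71.9
red top [254.1 147.8] 17 [710. 226.  49.]
red top [205.6 196.8] 5 [548. 342. 144.]
red top [276.6 198.6] 13 [544. 138. 208.]
top cam at [ 477.   47. 1187.]
side (300, 170) 5 25 1967 [450. 147.  14.] [499.  -6.] [237. 518.] 4.4
side (300, 170) 30 48 436 [ 469. -100.   39.] [472. -26.] [ 83. 442.] 0.2
side (300, 170) 60 140 774 [465. 233. 109.] [469.  91.] [567.  95.] 83.1
side (300, 170) 140 185 900 [486. 279. 156.] [503. 254.] [232. 105.] 77.3
side (300, 170) 185 235 1069 [482. 168. 207.] [492. 164.] [ 53. 118.] 69.6
side (330, 110) 5 25 601 [ 516. -409.   15.] [ 470. -403.] [217. 479.] 6.5
side (330, 110) 30 48 411 [ 473. -206.   39.] [ 479. -283.] [ 88. 241.] 5.9
side (330, 110) 60 140 261 [ 473. -212.   99.] [ 473. -219.] [59. 12.] 71.1
side (330, 110) 140 185 169 [ 473. -212.  164.] [ 472. -219.] [61. 12.] 70.6
side (330, 110) 185 235 38 [517. 134. 217.] [514. 138.] [11. 25.] 44.3
red side [319.  201.7] 15 [541. 146. 204.]
red side [301.4 298.5] 13 [546. 349. 143.]
red side [216. 300.] 3 [742. 262.  15.]
side cam at [437. 940. 814.]
```

View pics/3.png

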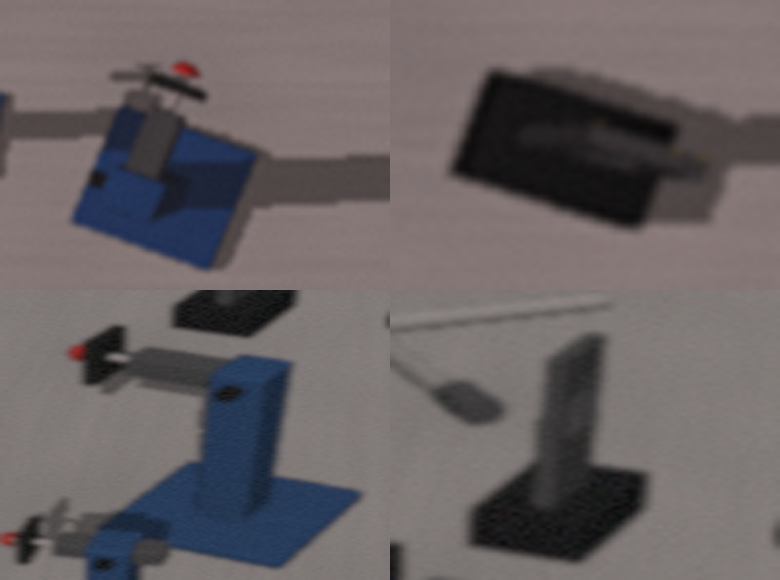

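The crops confirm the choice: the larger stand has its stud pointing roughly +x with a slight −y. The plate stands in the larger rack, and the dark face is the one the side camera sees. Next I look at the stand from above on the way over.

Emit:
move_arm --pt "-4.8 -3.4 -1 0" --pt "-4.8 -3.4 -1 0" --pt "-4.8 -3.4 -1 0" --pt "-4.8 -3.4 -1 0" --pt "-4.8 -3.4 -1 0" --pt "-4.8 -3.4 -1 0" --pt "-4.8 -3.4 -1 0" --pt "-4.8 -3.4 -1 0" --fingers 8.5

```text
time: 1.1
tool_pos: [479.1, 159.5, 484.8]
orientation: [-0.596, -3.084, 0.0]
contact_force: [1.1, 0.7, -0.3]
opening: 85.0
```

Emit:
move_arm --pt "0 0 0 0" --pt "0 0 0 0"

```text
time: 1.35
tool_pos: [478.2, 161.3, 484.2]
orientation: [-0.597, -3.083, -0.0]
contact_force: [-0.1, 0.3, -0.1]
opening: 85.0
```

Run:
```python
from h import *
c=cam("wrist"); print(c["hand_eye"].round(3),c["mtx"]); print(T().round(2))
cv2.imwrite("pics/4.png",c["image"])
w=cloud(c); print(np.round([w[200,320],w[100,320],w[300,320],w[200,150],w[200,500]]))
```

```text
[[-1.0000e-03 -9.6500e-01 -2.6200e-01  6.5936e+01]
 [ 1.0000e+00 -1.0000e-03 -0.0000e+00  5.4000e-02]
 [-0.0000e+00 -2.6200e-01  9.6500e-01  3.0332e+01]
 [ 0.0000e+00  0.0000e+00  0.0000e+00  1.0000e+00]] [[344.94736291   0.         316.41651486]
 [  0.         344.94736291 195.8871611 ]
 [  0.           0.           1.        ]]
[[-9.3000e-01  3.7000e-01 -0.0000e+00  4.7781e+02]
 [ 3.7000e-01  9.3000e-01  0.0000e+00  1.6192e+02]
 [ 0.0000e+00 -0.0000e+00 -1.0000e+00  4.8409e+02]
 [ 0.0000e+00  0.0000e+00  0.0000e+00  1.0000e+00]]
[[481. 163. 212.]
 [415. 191.  15.]
 [681.  85.  -1.]
 [451. -73.   1.]
 [630. 371.  -0.]]
```

View pics/4.png

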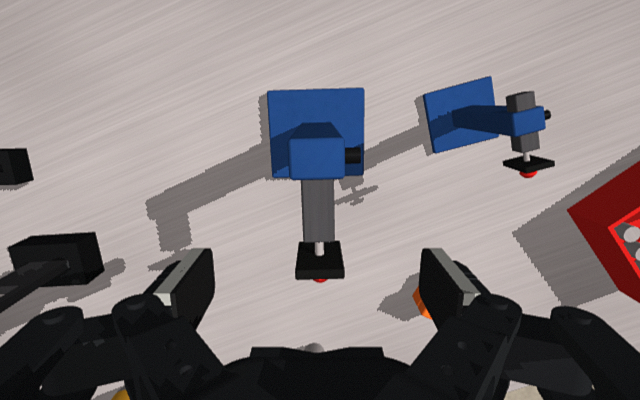

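The wrist view shows the stand's column top at (317,158), pad at (320,260) and head at (320,279). It is nearly square with the tool. I'll measure it.

Run:
```python
from h import *
c=dict(np.load("wrist.npz")); w=cloud(c); g=c["image"].astype(int); v,u=np.mgrid[:400,:640]
blue=(g[...,0]>g[...,2]+30)
win=(u>255)&(u<375)&(v<292)
def fit(m,nm):
    s=w[m]; s=s[~np.isnan(s[:,0])]; rc=cv2.minAreaRect(s[:,:2].astype(np.float32)); print(nm,len(s),np.round(s.mean(0),1),np.round(rc[0],1),np.round(rc[1],1),round(rc[2],2)); return s
fit(blue&win&(w[...,2]<22)&(w[...,2]>5),"base")
fit(blue&win&(w[...,2]>207),"coltop")
fit(~blue&win&(w[...,2]>200)&(v>180)&(v<240),"arm/neck")
s=fit(~blue&win&(w[...,2]>222)&(v>235),"padtop")
red=(g[...,2]>g[...,1]+50)&win
s=fit(red,"red"); print(s.min(0),s.max(0))
```

```text
base 5091 [435.7 175.5  14.3] [451.8 171.5] [118.8 109. ] 69.72
coltop 2408 [451.  172.1 215. ] [451.7 171.5] [39.7 30.4] 69.67
arm/neck 1911 [487.7 158.5 212.3] [488.4 158.2] [24.  46.1] 69.72
padtop 656 [527.2 143.9 227.4] [528.1 143.4] [35.8  8.9] 68.83
red 41 [561.8 131.  172.6] [597.8 119.5] [ 16. 121.] 67.94
[540.33541419  90.06589531  -0.77940131] [653.62491732 142.70609418 212.00773112]
```

Emit:
move_arm --pt "-2 -5.1 0.6 0" --pt "-2 -5.1 0.6 0" --pt "-2 -5.1 0.6 0" --pt "-2 -5.1 0.6 0" --pt "-2 -5.1 0.6 0" --pt "-2 -5.1 0.6 0" --pt "-2 -5.1 0.6 0" --pt "0 0 0 -0.06"

```text
time: 2.4
tool_pos: [475.7, -223.8, 441.7]
orientation: [-0.503, -3.1, 0.001]
contact_force: [0.1, 0.5, -0.4]
opening: 85.3
```

Emit:
move_arm --pt "0 0 0 0" --pt "0 0 0 0"

```text
time: 2.65
tool_pos: [475.6, -220.6, 442.6]
orientation: [-0.502, -3.101, -0.001]
contact_force: [-0.9, -0.4, -0.3]
opening: 85.1
```

Run:
```python
from h import *
c=cam("wrist"); M=T(); print(M[:3].round(3))
cv2.imwrite("pics/5.png",c["image"]); w=cloud(c); v,u=np.mgrid[:400,:640]
near=(abs(w[...,0]-476)<70)&(abs(w[...,1]+221)<80)
for lo,hi in ((36,44),(172,184)):
    s=w[near&(w[...,2]>lo)&(w[...,2]<hi)]; rc=cv2.minAreaRect(s[:,:2].astype(np.float32)); print(lo,len(s),s.mean(0).round(1),np.round(rc[0],1),np.round(rc[1],1),round(rc[2],2))
```

```text
[[-9.49000e-01  3.15000e-01 -0.00000e+00  4.75651e+02]
 [ 3.15000e-01  9.49000e-01  0.00000e+00 -2.20704e+02]
 [ 0.00000e+00  0.00000e+00 -1.00000e+00  4.42710e+02]]
36 2626 [ 465.4 -215.4   40.2] [ 475.7 -218.7] [90.1 59.7] 71.59
172 1177 [ 475.4 -219.2  177.9] [ 475.9 -219.3] [52.1 10.7] 71.73
```

View pics/5.png

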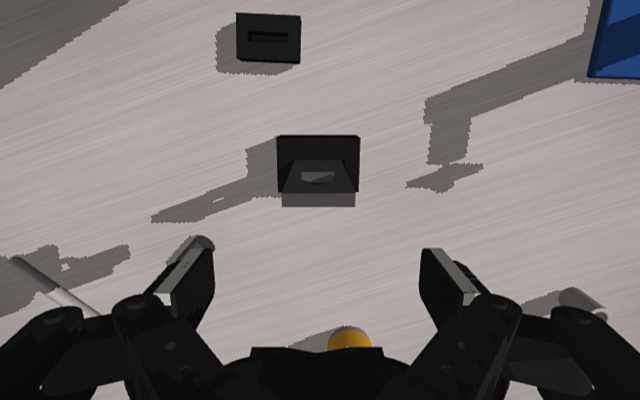

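Dark face toward the robot, keyhole visible at (318,177), so the marked face already looks +x like the stud. Descending to pinch the side edges.

Emit:
move_arm --pt "0 0.14 3.7 0" --pt "0 0 3.7 0" --pt "0 0 3.7 0" --pt "0 0 3.7 0" --pt "0 0 0 0" --pt "0 0 0 0"

```text
time: 3.45
tool_pos: [476.6, -220.6, 295.9]
orientation: [0.502, 3.1, -0.001]
contact_force: [-0.1, -0.5, -0.1]
opening: 85.1
```

Emit:
move_arm --pt "0 0 0 0" --pt "0 0 0 0" --pt "0 0 0 0" --pt "0 0 0 0" --pt "0 0 0 0" --pt "0 0 0 0" --fingers 4 --squeeze 70

```text
time: 4.2
tool_pos: [476.5, -221.0, 296.3]
orientation: [0.503, 3.098, -0.001]
contact_force: [0.1, 1.7, 6.0]
opening: 51.2
```

Emit:
move_arm --pt "0 0 -1 0" --pt "0 0 -2 0" --pt "0 0 -3 0" --pt "0 0 -4 0" --pt "0 0 -4 0" --pt "0 0 0 0" --pt "0 0 0 0" --pt "0 0 0 0"

```text
time: 5.2
tool_pos: [475.2, -220.5, 433.1]
orientation: [-0.503, -3.098, -0.002]
contact_force: [-0.3, 0.2, -3.3]
opening: 51.1
```

Run:
```python
from h import *
c=cam("wrist"); M=T(); o=r.get_obs(); print(M[:3].round(3),o["contact_force"],o["opening"])
w=cloud(c); Mi=np.linalg.inv(M); t=np.einsum('ij,hwj->hwi',Mi[:3,:3],w)+Mi[:3,3]
m=(abs(t[...,0])<40)&(abs(t[...,1])<24)&(t[...,2]>108)&(t[...,2]<300)
s=t[m]; print(len(s), s.min(0),s.max(0))
top=s[(s[:,2]<s[:,2].min()+6)]; rc=cv2.minAreaRect(top[:,:2].astype(np.float32)); print("top",len(top),top.mean(0),rc)
f=s[s[:,2]>s[:,2].min()+10]
A=np.c_[f[:,1],f[:,2],np.ones(len(f))]; k=np.linalg.lstsq(A,f[:,0],rcond=None)[0]; res=f[:,0]-A@k; g=abs(res)<3; k=np.linalg.lstsq(A[g],f[g,0],rcond=None)[0]; print("face x= a*y+b*z+c",k,g.mean())
cv2.imwrite("pics/6.png",c["image"])
```

```text
[[-9.49000e-01  3.16000e-01 -3.00000e-03  4.75381e+02]
 [ 3.16000e-01  9.49000e-01  2.00000e-03 -2.20519e+02]
 [ 3.00000e-03  1.00000e-03 -1.00000e+00  4.33140e+02]] [-0.3791431  -0.86287452 -1.76838472] 50.611140187616705
18097 [ -4.4679358  -23.99982863 108.18297182] [ 16.33530389  23.99588645 285.40926709]
top 4 [ 15.22781189 -11.24150274 109.6606085 ] ((16.077470779418945, -1.2658729553222656), (45.67703628540039, 3.5005195140838623), 85.61615753173828)
face x= a*y+b*z+c [2.54510642e-03 3.90255277e-03 5.57790099e+00] 0.8977693914684278
```

View pics/6.png

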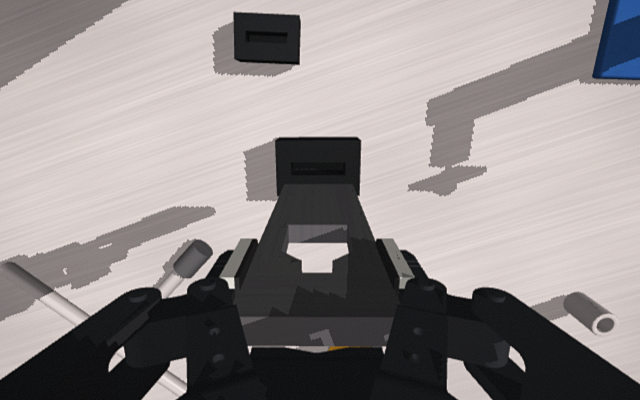

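The plate is held upright and centred, dark face at the robot side and keyhole at (318,248). Moving sideways to a point out in front of the stud.

Emit:
move_arm --pt "0 0 0 0.033" --pt "0 4 0 0" --pt "0 5.2 0.5 0" --pt "0 5.2 1 0" --pt "0 5.2 1 0" --pt "0 5.2 1 0" --pt "0 5.2 1 0" --pt "0.3 4.0 0.8 0"

```text
time: 6.25
tool_pos: [591.8, 101.1, 380.6]
orientation: [-0.555, -3.091, 0.0]
contact_force: [0.8, -0.2, -2.4]
opening: 51.0
```

Emit:
move_arm --pt "0 2 0 0" --pt "0 0 0 0" --pt "0 0 0 0" --pt "0 0 0 0"

```text
time: 6.75
tool_pos: [598.0, 116.5, 382.0]
orientation: [0.557, 3.092, -0.001]
contact_force: [0.5, 0.1, -2.2]
opening: 51.2
```

```bash
cat >> h.py <<'E'
O=np.array([451.8,171.5]); a=np.radians(-20.3); e=np.array([np.cos(a),np.sin(a)]); n=np.array([-e[1],e[0]])
def st():
    M=T(); d=M[:2,3]-O; o=r.get_obs(); f=o["contact_force"]
    print("s %.1f lat %.1f z %.1f yaw_y %.2f t %.2f"%(d@e,d@n,M[2,3],np.degrees(np.arctan2(M[1,1],M[0,1])),o["time"]),"F s,lat,z",np.round([f[:2]@e,f[:2]@n,f[2]],2),o["opening"].round(1)); return M
E
python3 - <<'E'
from h import *
M=st(); c=cam("wrist"); w=cloud(c); g=c["image"].astype(int)
m=(g[...,0]>g[...,2]+30)&(w[...,2]>207)&(w[...,2]<222)
s=w[m]; s=s[np.linalg.norm(s[:,:2]-O,axis=1)<60]
if len(s)>50:
  rc=cv2.minAreaRect(s[:,:2].astype(np.float32)); print("col",rc)
q=np.stack([(w[...,:2]-O)@e,(w[...,:2]-O)@n,w[...,2]],-1)
m=(q[...,0]>70)&(q[...,0]<115)&(abs(q[...,1])<25)&(q[...,2]>150)
p=q[m]; print("pad",len(p),p.min(0).round(1),p.max(0).round(1))
m=(q[...,0]>115)&(abs(q[...,1])<24)&(q[...,0]<170)&(q[...,2]<M[2,3]-125)&(q[...,2]>90)
p=q[m]; print("plate",len(p),np.percentile(p,[1,50,99],axis=0).round(1))
cv2.imwrite("pics/7.png",c["image"])
E
```

```text
Traceback (most recent call last):
  File "h.py", line 19, in st
    print("s %.1f lat %.1f z %.1f yaw_y %.2f t %.2f"%(d@e,d@n,M[2,3],np.degrees(np.arctan2(M[1,1],M[0,1])),o["time"]),"F s,lat,z",np.round([f[:2]@e,f[:2]@n,f[2]],2),o["opening"].round(1)); return M
                                                                                                                                                                     ^^^^^^^^^^^^^^^^^^
AttributeError: 'float' object has no attribute 'round'
```

```bash
sed -i 's/o\["opening"\].round(1)/round(o["opening"],1)/' h.py
python3 - <<'E'
from h import *
M=st(); c=cam("wrist"); w=cloud(c); g=c["image"].astype(int)
m=(g[...,0]>g[...,2]+30)&(w[...,2]>207)&(w[...,2]<222)
s=w[m]; s=s[np.linalg.norm(s[:,:2]-O,axis=1)<60]
if len(s)>50:
  rc=cv2.minAreaRect(s[:,:2].astype(np.float32)); print("col",rc)
q=np.stack([(w[...,:2]-O)@e,(w[...,:2]-O)@n,w[...,2]],-1)
m=(q[...,0]>70)&(q[...,0]<115)&(abs(q[...,1])<25)&(q[...,2]>150)
p=q[m]; print("pad",len(p),p.min(0).round(1),p.max(0).round(1))
m=(q[...,0]>115)&(abs(q[...,1])<24)&(q[...,0]<170)&(q[...,2]<M[2,3]-125)&(q[...,2]>90)
p=q[m]; print("plate",len(p),np.percentile(p,[1,50,99],axis=0).round(1))
cv2.imwrite("pics/7.png",c["image"])
E
```

```text
s 156.2 lat -0.8 z 382.0 yaw_y 69.58 t 6.75 F s,lat,z [ 0.46  0.29 -2.23] 51.2
pad 4141 [ 70.  -17.8 172.6] [100.8  18.4 230.8]
plate 11593 [[ 1.494e+02 -2.360e+01  1.025e+02]
 [ 1.500e+02  2.000e-01  2.239e+02]
 [ 1.591e+02  2.350e+01  2.564e+02]]
```

View pics/7.png

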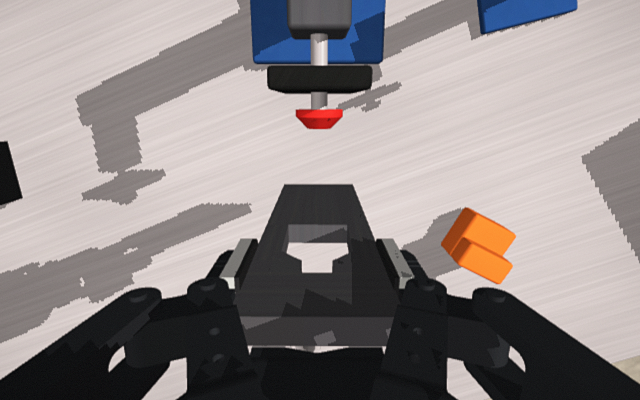

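Head at (319,118) and keyhole at (318,257) line up, with the stud about 0.8 mm to +y. Centring, dropping 2 mm and moving in.

Emit:
move_arm --pt "0.5 0.1 0.2 0" --pt "1.0 0 0 0" --pt "1 0 0 0" --pt "1 0 0 0" --pt "0.5 0 0 0" --pt "0.2 0 0 0" --pt "0 0 0 0" --pt "0 0 0 0"

```text
time: 7.8
tool_pos: [559.4, 133.2, 379.7]
orientation: [0.554, 3.092, -0.0]
contact_force: [-0.5, -0.6, -2.7]
opening: 51.1
```

Run:
```python
from h import *
M=st(); c=cam("wrist"); w=cloud(c)
q=np.stack([(w[...,:2]-O)@e,(w[...,:2]-O)@n,w[...,2]],-1)
im=c["image"][100:330,190:450]; cv2.imwrite("pics/8.png",cv2.resize(im,None,fx=3,fy=2.6,interpolation=2)[:600,:800])
# hole outline: plate-back pixels with lateral 0 column, and neighbours
i=np.argmin(abs(q[...,1]),axis=1)
for v in range(150,320,6):
    x=q[v,i[v]]; print(v,x.round(1),end=' ')
```

```text
s 114.2 lat 1.5 z 379.7 yaw_y 69.67 t 7.80 F s,lat,z [-0.28 -0.75 -2.73] 51.1
150 [nan nan nan] 156 [nan nan nan] 162 [nan nan nan] 168 [nan nan nan] 174 [nan nan nan] 180 [nan nan nan] 186 [nan nan nan] 192 [ 7.970e+01 -1.000e-01  2.283e+02] 198 [nan nan nan] 204 [nan nan nan] 210 [nan nan nan] 216 [nan nan nan] 222 [nan nan nan] 228 [nan nan nan] 234 [nan nan nan] 240 [nan nan nan] 246 [nan nan nan] 252 [nan nan nan] 258 [ 2.141e+02 -2.000e-01  2.000e-01] 264 [nan nan nan] 270 [nan nan nan] 276 [ 1.080e+02 -1.000e-01  2.384e+02] 282 [nan nan nan] 288 [nan nan nan] 294 [nan nan nan] 300 [nan nan nan] 306 [nan nan nan] 312 [nan nan nan] 318 [nan nan nan]
```

View pics/8.png

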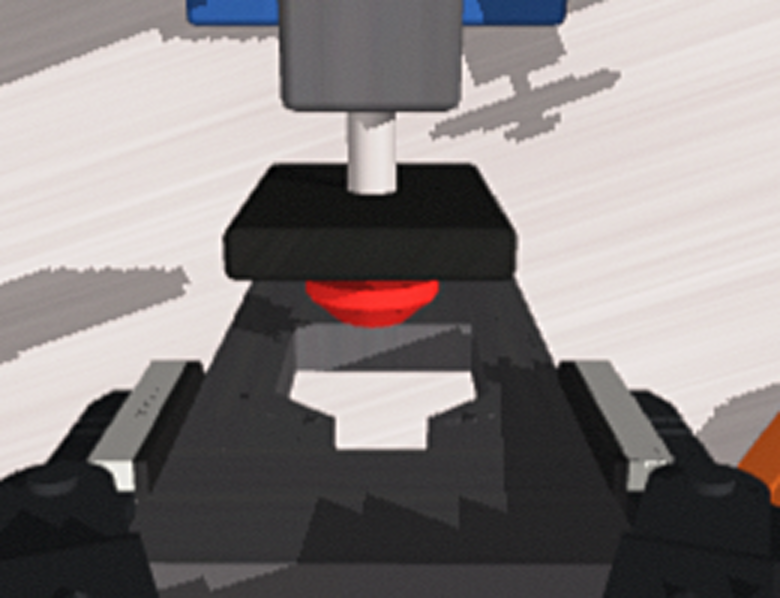

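Stud head sits about 1.5 mm to −y of the keyhole centre (crop x 372 against 382). Correcting and going in.

Emit:
move_arm --pt "0 -0.15 0 0" --pt "0 0 0 0" --pt "0.5 0 0 0" --pt "0.5 0 0 0" --pt "0.5 0 0 0" --pt "0.2 0 0 0" --pt "0 0 0 0" --pt "0 0 0 0"

```text
time: 8.85
tool_pos: [542.8, 137.8, 379.7]
orientation: [0.554, 3.092, -0.0]
contact_force: [0.7, 0.7, -2.5]
opening: 50.9
```

```bash
python3 -c "
from h import *
st()"
```

```text
s 97.0 lat -0.0 z 379.7 yaw_y 69.67 t 8.85 F s,lat,z [ 0.43  0.88 -2.53] 50.9
```

Emit:
move_arm --pt "0.2 0 0 0" --pt "0.1 0 0 0" --pt "0 0 0 0" --pt "0 0 0 0"

```text
time: 9.35
tool_pos: [539.9, 138.8, 379.7]
orientation: [0.554, 3.092, -0.0]
contact_force: [0.0, -0.2, -2.1]
opening: 51.1
```

Emit:
move_arm --pt "0.1 0 0 0" --pt "0 0 0 0" --pt "0 0 0 0"

```text
time: 9.72
tool_pos: [538.9, 139.2, 379.7]
orientation: [-0.554, -3.092, 0.0]
contact_force: [0.1, 0.0, -3.2]
opening: 50.8
```

Emit:
move_arm --pt "0.1 0 0 0" --pt "0 0 0 0" --pt "0 0 0 0"

```text
time: 10.1
tool_pos: [538.1, 139.5, 379.7]
orientation: [0.554, 3.092, -0.0]
contact_force: [0.8, -0.3, -1.7]
opening: 51.0
```

Emit:
move_arm --pt "0.1 0 0 0" --pt "0 0 0 0" --pt "0 0 0 0"

```text
time: 10.48
tool_pos: [537.3, 139.8, 379.8]
orientation: [0.554, 3.092, -0.0]
contact_force: [3.3, -2.7, -3.9]
opening: 51.4
```

```bash
python3 -c "
from h import *
st()"
```

```text
s 91.2 lat -0.1 z 379.8 yaw_y 69.67 t 10.47 F s,lat,z [ 3.99 -1.36 -3.93] 51.4
```

Contact felt at s ≈ 91.5 (4 N). Pressing 4 mm further.

Emit:
move_arm --pt "0.2 0 0 0" --pt "0.1 0 0 0" --pt "0.1 0 0 0" --pt "0 0 0 0" --pt "0 0 0 0"

```text
time: 11.1
tool_pos: [533.6, 141.2, 379.8]
orientation: [0.554, 3.091, -0.0]
contact_force: [5.8, -2.2, -4.1]
opening: 51.3
```

Run:
```python
from h import *
M=st(); c=cam("wrist"); w=cloud(c)
q=np.stack([(w[...,:2]-O)@e,(w[...,:2]-O)@n,w[...,2]],-1)
m=(abs(q[...,1])<23)&(q[...,0]>60)&(q[...,0]<110)&(q[...,2]>232)&(q[...,2]<258); p=q[m]; print(len(p))
b=p[p[:,2]<256]; print("back", [ (z,np.median(b[abs(b[:,2]-z)<2,0]).round(2)) for z in (236,242,248,254) if (abs(b[:,2]-z)<2).any()])
cv2.imwrite("pics/9.png",cv2.resize(c["image"][100:330,190:450],None,fx=3,fy=2.6,interpolation=2))
```

```text
s 87.2 lat -0.0 z 379.8 yaw_y 69.67 t 11.10 F s,lat,z [ 6.19 -0.1  -4.07] 51.3
5390
back [(236, np.float64(81.23)), (242, np.float64(81.24)), (248, np.float64(81.26)), (254, np.float64(81.28))]
```

View pics/9.png

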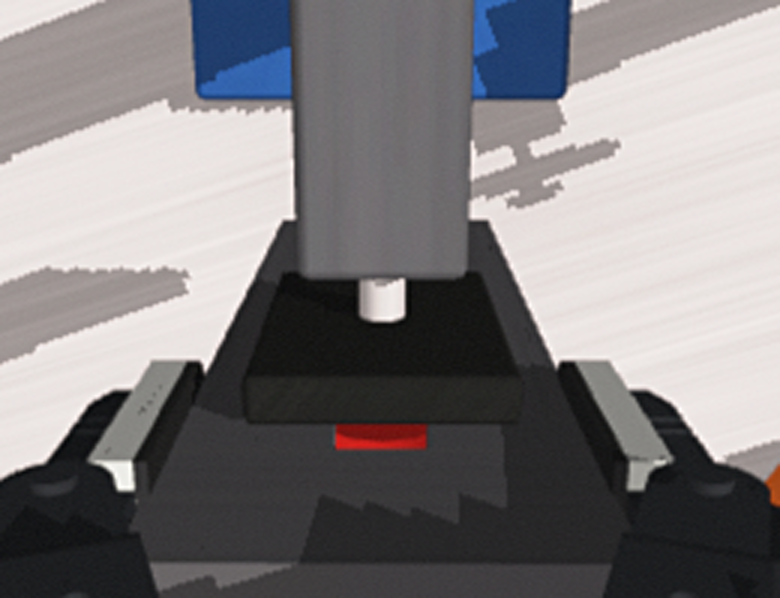

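Head is seen through the slot at (381,437), neck centred and plate upright. Force is 6 N. Sliding down.

Emit:
move_arm --pt "0 0 0.2 0" --pt "0 0 0.3 0" --pt "0 0 0.3 0" --pt "0 0 0 0"

```text
time: 11.65
tool_pos: [533.8, 141.5, 372.1]
orientation: [0.554, 3.091, 0.001]
contact_force: [4.4, -0.3, -1.7]
opening: 51.0
```

Emit:
move_arm --pt "0 0 0.3 0" --pt "0 0 0.3 0" --pt "0 0 0.2 0" --pt "0 0 0 0"

```text
time: 12.15
tool_pos: [533.8, 141.4, 364.1]
orientation: [0.554, 3.091, 0.001]
contact_force: [5.9, -1.6, -1.2]
opening: 50.9
```

```bash
python3 -c "
from h import *
st()"
```

```text
s 87.4 lat 0.3 z 364.1 yaw_y 69.67 t 12.15 F s,lat,z [ 6.12  0.57 -1.21] 50.9
```

Emit:
move_arm --pt "0 -0.02 0.3 0" --pt "0 0 0.3 0" --pt "0 0 0.3 0" --pt "0 0 0.2 0" --pt "0 0 0 0"

```text
time: 12.78
tool_pos: [533.7, 141.2, 353.0]
orientation: [0.554, 3.091, 0.001]
contact_force: [5.3, -0.6, -2.2]
opening: 51.2
```

Emit:
move_arm --pt "0 0 0.1 0" --pt "0 0 0.1 0" --pt "0 0 0 0" --pt "0 0 0 0"

```text
time: 13.28
tool_pos: [533.8, 141.2, 351.2]
orientation: [0.554, 3.09, 0.001]
contact_force: [5.7, -1.1, -1.3]
opening: 50.7
```

Emit:
move_arm --pt "0 0 0.1 0" --pt "0 0 0 0" --pt "0 0 0 0"

```text
time: 13.65
tool_pos: [533.8, 141.2, 350.2]
orientation: [0.554, 3.09, 0.001]
contact_force: [5.0, -1.9, -0.1]
opening: 51.0
```

```bash
python3 -c "
from h import *
st()"
```

```text
s 87.4 lat 0.0 z 350.2 yaw_y 69.67 t 13.65 F s,lat,z [ 5.37 -0.09 -0.12] 51.0
```

Emit:
move_arm --pt "0 0 0.1 0" --pt "0 0 0 0" --pt "0 0 0 0"

```text
time: 14.02
tool_pos: [533.8, 141.2, 349.2]
orientation: [0.554, 3.09, 0.001]
contact_force: [5.0, -0.7, -0.6]
opening: 51.0
```

Emit:
move_arm --pt "0 0 0.05 0" --pt "0 0 0 0" --pt "0 0 0 0"

```text
time: 14.4
tool_pos: [533.8, 141.2, 348.8]
orientation: [0.554, 3.09, 0.001]
contact_force: [5.0, -1.8, -1.4]
opening: 51.6
```

Run:
```python
from h import *
M=st(); c=cam("wrist"); w=cloud(c)
q=np.stack([(w[...,:2]-O)@e,(w[...,:2]-O)@n,w[...,2]],-1)
m=(abs(q[...,1])<20)&(q[...,0]>82)&(q[...,0]<90)&(q[...,2]>220)&(q[...,2]<240); p=q[m]; print(len(p),"top z",np.percentile(p[:,2],[5,50,95]))
b=q[(abs(q[...,1])>20)&(abs(q[...,1])<25)&(abs(q[...,0]-81.3)<3)&(q[...,2]<160)]; print("bottom z",np.percentile(b[:,2],[.5,2,5]) if len(b) else 0)
```

```text
s 87.5 lat 0.0 z 348.8 yaw_y 69.67 t 14.40 F s,lat,z [ 5.35  0.05 -1.4 ] 51.6
3315 top z [229.72058407 230.94828857 231.83536828]
bottom z [101.13115363 105.68163073 111.76852383]
```

Emit:
move_arm --pt "0 0 0.05 0" --pt "0 0 0 0" --pt "0 0 0 0"

```text
time: 14.82
tool_pos: [533.8, 141.2, 348.5]
orientation: [0.554, 3.09, 0.001]
contact_force: [5.3, -2.2, 4.2]
opening: 51.2
```

Emit:
move_arm --pt "0 0 0.05 0" --pt "0 0 0 0" --pt "0 0 0 0"

```text
time: 15.2
tool_pos: [533.8, 141.2, 348.4]
orientation: [0.554, 3.09, 0.001]
contact_force: [3.3, -2.1, 8.0]
opening: 51.0
```

Emit:
move_arm --pt "0 0 0.05 0" --pt "0 0 0 0" --pt "0 0 0 0"

```text
time: 15.58
tool_pos: [533.8, 141.2, 348.3]
orientation: [0.554, 3.09, 0.001]
contact_force: [3.9, -1.9, 11.4]
opening: 50.9
```

Home: the force rises steeply at z 348.4. Ease the down force, let the plate come out towards the head, lower the squeeze, then open.

Emit:
move_arm --pt "0 0 -0.05 0" --pt "-0.1 0 0 0" --pt "-0.05 0 0 0" --pt "0 0 0 0" --squeeze 20

```text
time: 16.08
tool_pos: [534.3, 141.0, 348.3]
orientation: [-0.554, -3.092, -0.002]
contact_force: [0.5, 0.9, 10.5]
opening: 50.9
```

Emit:
move_arm --pt "0 0 0 0" --pt "0 0 0 0" --pt "0 0 0 0" --pt "0 0 0 0" --fingers 6.6

```text
time: 16.58
tool_pos: [534.3, 140.6, 346.9]
orientation: [-0.554, -3.091, 0.001]
contact_force: [-0.1, -0.2, -1.2]
opening: 65.8
```

Run:
```python
from h import *
M=st(); c=cam("wrist"); w=cloud(c)
q=np.stack([(w[...,:2]-O)@e,(w[...,:2]-O)@n,w[...,2]],-1)
m=(abs(q[...,1])<30)&(q[...,0]>79)&(q[...,0]<98)&(q[...,2]>222)&(q[...,2]<242); p=q[m]
print(len(p),"top z",np.percentile(p[:,2],[5,50,95]).round(1),"lat",np.percentile(p[:,1],[1,99]).round(1),"s",np.percentile(p[:,0],[1,99]).round(1))
k=np.polyfit(p[:,1],p[:,2],1); print("tilt",k)
cv2.imwrite("pics/10.png",cv2.resize(c["image"][100:330,190:450],None,fx=3,fy=2.6,interpolation=2))
```

```text
s 88.1 lat -0.4 z 346.9 yaw_y 69.67 t 16.57 F s,lat,z [-0.04 -0.25 -1.16] 65.8
7423 top z [226.  230.3 231.5] lat [-25.4  25.2] s [79.2 92.3]
tilt [5.90538944e-03 2.29681020e+02]
```

View pics/10.png

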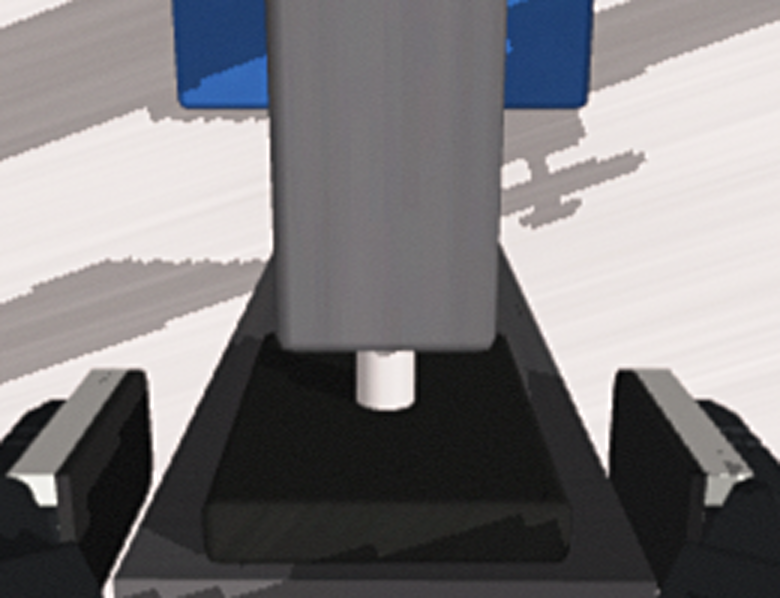

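The plate is released and hangs square and level, with clear gaps to both fingers. Opening a little more and lifting straight up, then a final look.

Emit:
move_arm --pt "0 0 0 0" --pt "0 0 -1 0" --pt "0 0 -2 0" --pt "0 0 -4 0" --pt "0 0 -4 0" --pt "0 0 -2 0" --pt "0 0 0 0" --pt "0 0 0 0" --fingers 7.6

```text
time: 17.62
tool_pos: [534.2, 140.5, 476.5]
orientation: [-0.554, -3.091, 0.001]
contact_force: [1.1, -1.0, 0.3]
opening: 75.9
```

Emit:
move_arm --pt "-4 0 0 0" --pt "-4 0 0 0" --pt "-4 0 0 0" --pt "0 0 0 0" --pt "0 0 0 0"

```text
time: 18.25
tool_pos: [646.5, 98.9, 475.5]
orientation: [-0.554, -3.089, 0.001]
contact_force: [0.3, 0.3, 0.5]
opening: 76.0
```

Run:
```python
from h import *
M=st(); c=cam("wrist"); w=cloud(c)
q=np.stack([(w[...,:2]-O)@e,(w[...,:2]-O)@n,w[...,2]],-1)
m=(abs(q[...,1])<32)&(q[...,0]>83)&(q[...,0]<97)&(q[...,2]>229)&(q[...,2]<234); p=q[m]
print(len(p),"top z",np.percentile(p[:,2],[5,50,95]).round(2),"rect",cv2.minAreaRect(p[:,:2].astype(np.float32)), "roll",np.polyfit(p[:,1],p[:,2],1)[0])
b=cam("side"); cv2.imwrite("pics/11.png",np.hstack([cv2.resize(c["image"],(400,250)),cv2.resize(b["image"][140:265,260:460],(400,250))]))
```

```text
s 207.8 lat -0.5 z 475.5 yaw_y 69.66 t 18.25 F s,lat,z [0.21 0.43 0.49] 76.0
1377 top z [229.42 230.64 231.91] rect ((89.56635284423828, 0.11087226867675781), (51.799476623535156, 8.093362808227539), 89.98055267333984) roll 0.008535303044129855
```

View pics/11.png

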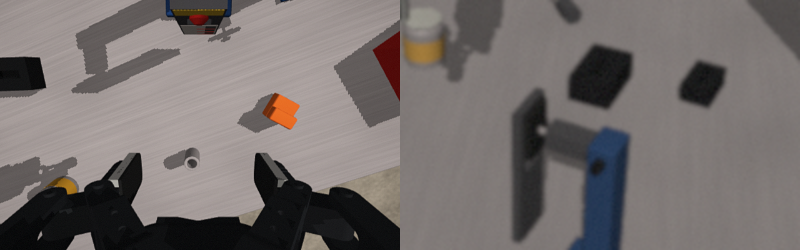

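The plate hangs on the stud with its yellow band and white face outward (left, (200,20)) and vertical in the side view (530,165). The bystanders are standing where they were.

```bash
python3 -c "
from h import *
print(r.hand_in()); print(r.get_obs()['time'])"
```

```text
the job is handed in; nothing more can be done
None
the job is handed in; nothing more can be done
```

The gauge plate is hanging on the large stand's stud with its marked face outward. I handed the job in about 18 s into the 53 s allowed; `hand_in` gives no verdict.

- **What I did:** I pinched the plate by its side edges, lifted it out of the rack and moved it in over the stud head. I felt the pad at about 4 N, pressed about 4 mm further (6 N), and slid the plate down about 31 mm until it stopped. The highest force reading was about 11 N, when it reached the stop. I then opened the fingers and lifted clear.
- **Last checks:**
  - The plate's top edge is at 230.6 mm, which puts the slot point at about 200.1 mm (200 wanted).
  - It sits 0.1 mm off sideways, with roll below 0.01 rad and yaw error close to zero.
  - The yellow band faces outward and the robot is clear of everything.
- **Not measured:** I only saw the tin, socket and chock standing normally in the last picture. I planned no contact with them and did not measure their positions. No check failed or disagreed.

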